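# Wedge the rocking bench supply

### The arm

A 6-joint arm with a two-finger parallel gripper is mounted at the origin on the work surface. World frame = base frame: x ahead of the robot, y to its left, z up, the work surface at z = 0. Lengths are in m, angles in rad, forces in N, time in s.
With the tool pointing down it reaches from about 0.275 to 0.725 m from the base axis. Payload 15.9 kg.
Tool frame: the origin (TCP) lies where the fingers leave the gripper's body, on its centre line; the fingertips stand 73 mm ahead of it and the grasp point (between the pads) lies 54 mm ahead of it; z points along the fingers, y is the line along which they close (so a half turn about z gives the same grasp; the last joint's range is limited). The gripper opens to 85 mm and grips with 20 to 120 N. Pads are 22 mm wide; open, the fingers measure 114 mm over their backs; the gripper's body (76 mm by 85 mm) begins 54 mm behind the grasp point. The pads swing forward as they close: fully open they stand 13 mm farther back than shut.
Start: joints at [1.122, 0.213, -0.034, 1.323, 0, 1.571], TCP at [0.217, 0.45, 0.304] pointing down, gripper open.
Joint ranges: [-2.98, 2.98], [-0.74, 1.72], [-1.14, 1.35], [-2.1, 2.04], [-1.57, 1.44], [-3.14, 3.14]. Speed limits (rad/s): [1.89, 1.89, 2.39, 2.57, 3.14, 3.14].

### API

Orientations are given as a unit quaternion [x, y, z, w].
In Python, from station import env gives the robot as it stands.
- The arm moves only by the shell command python3 -m pendant 'ROWS' [FORCE]. ROWS is JSON, a list of rows, each a list of 3 entries, a list of its own where there are three numbers: the turn, a rotation vector about the tool's x, y, z in degrees, then the shift along the tool's x, y, z in cm, then the opening, from -1 (shut) to 1 (fully open). A call has 1 to 5 rows; each row shifts and turns the commanded pose from where the row before left it, along the tool's axes as they then stand; what a row does not reach is not made up. A row lasts 1/10 s, in which the tool goes at most 50 mm and 8.59 degrees, less where a joint would pass 70% of its speed; a pose out of reach is approached as far as the arm can. A call is refused whole if a number of a shift passes 5 or a number of a turn 8.59, either way. A call with a gripper value outside its range is refused whole. The fingers move at their own pace and stop on an object; FORCE is the grip in N (left out, the last holds). Time passes only in rows, so rows that do not move let the fingers close. It gives the time, the measured TCP pose, the force, the opening and the grip force at its end, in the units of the state.
- env.get_obs(): the state, without advancing time (a new reading comes with each control period).
- env.snapshot(name): name is "scene" or "top" or "wrist"; returns the picture (384x512x3 uint8, red, green, blue); there is no depth.
- env.calibration(name): a dict with "vertical_fov" (degrees; the focal length in pixels is half the picture's height over the tangent of half this angle, whatever the lens; pixels are square), "cx", "cy" (the principal point, pixels), "R" (3x3) and "t" (3): a world point X has camera coordinates R X + t; the wrist camera has in their place "tool_from_camera" (4x4, takes a point from camera to tool coordinates, whose origin is the TCP and whose axes are the flange's). Camera axes: x right, y down, z forward; pixel columns grow to the right and rows downward; lengths in m; the calibration is good to about 2 mm. A picture is of the moment at which its call begins: read the wrist's pose just before it. calibration takes no time and is no camera call.
- env.hand_in(): hands the job in; it is judged then, once.
The state is a dict: "time": time; "joint_pos": joint angles; "dq": joint speeds; "joint_efforts": joint torques, N m; "tcp_pos": TCP position; "eef_rot": TCP orientation; "force": force on the tool from outside, world axes, zero at the start; "moment": the same for the moment, N m; "gripper_width": finger opening in m; "grip_force": force on a finger pad.
Only numpy, scipy, OpenCV 4.12 (cv2) and the standard library are available. Lean on these libraries where they do the work, as an engineer would, in place of code of your own. Each camera call takes 0.05 s, during which the arm holds its last target. There are 200 camera calls.

### The job

The bench power supply rocks because the pad under one corner (the one with the yellow cap on top) is missing. With your fingertips, slide the wooden wedge along the mat, thin end first, under the loose foot just until it is snug and the supply stands level; then press straight down on the yellow cap with about 10 N for a second to check that the corner no longer gives. If it still rocks, push the wedge a little further and test again; pick nothing up, do not shove the supply off its pads, leave the other things alone, and finish clear of everything with the wedge left in place.

Things in the scene. Friction and masses are not known exactly. Their poses are not given: they have to be found in the camera images.
- mat: blue cutting mat, 450 x 600 x 2 mm, fixed on the bench (different place and yaw each time); all else stands on it. Origin: centre of its underside; its top is 2 mm above the bench.
- pads: three black discs, 40 mm diameter, stuck to the mat under three of the supply's feet; fixed. Origin below the middle of the supply; pad tops are 8 mm above this origin and, differing from run to run, 8 to 14 mm above the mat. The fourth, under the yellow-capped corner, is missing (a thin grey disc marks its place).
- supply: loose grey bench supply, 1.8 to 2.8 kg, case 170 (x) x 230 (y) x 85 mm, its underside 20 mm above the foot tips, handle 30 mm high on top at x = 0, y = 10 to 90. Origin: middle of the foot tips; front panel at -x, z up. Round feet, 24 mm, at x = +-65, y = +-95. Stands level; 2 to 5 N down on the yellow cap tips it over the diagonal until the loose foot meets the mat; let go, it rights itself.
- loose_foot (a point): centre of the ball end (radius 12 mm) of the foot without a pad, at x = -65, y = -95 mm of the supply: 12 mm above the foot's lowest point, which hangs 8 to 14 mm above the mat.
- cap_top (a point): centre of the top of the yellow cap, a smooth slippery disc of 32 mm diameter and 6 mm height on the supply's top right above the loose foot; its top is 111 mm above the foot tips. Press here.
- wedge: loose wooden wedge, 155 (x) x 50 (y) mm, 100 g. Origin: centre of underside; +x to the nose (x = 77.5, 3 mm high). Top slopes up straight (1 in 5) over 100 mm to 23 mm, then a flat block to the upright end face at x = -77.5: push here. Starts at the supply's right, nose 40 to 85 mm short of the loose foot. Slides at about 1 N; the push rises by several N once the slope meets the foot.
- ramp (a point): middle of the wedge's sloping top (wedge x = 27.5, z = 13 mm): x down the slope towards the nose, y along the width, z square to the slope. The foot touches the slope when the point loose_foot is 12 mm above it along this z.
- solder_reel: aluminium solder reel, 52 mm diameter, 46 mm high, upright; origin centre of its underside. Leave alone.
- screwdriver: screwdriver with orange handle, 170 mm long, lying; leave alone.
- carton: small brown carton, 70 x 100 x 50 mm; origin centre of its underside. Leave alone.
Not all that is in view belongs to the job. What is meant by the wedge is not turquoise, and is the smaller of those in its own colour.

How it is judged:
By the outcome, as a careful person would: the job done as asked, in the order asked, and still so for the second after the job is handed in, with the robot touching nothing.
It also fails if it takes over 51 s, if anything falls off the work surface, if the arm or the gripper's body presses on something with over 40 N, if the wrist force passes 120 N, or if a joint passes its speed limit or range.

## Working session

There is one attempt and no reset: what is moved stays moved. The work goes in short steps, Python scripts to look and compute and a shell command to move; the robot and the scene stay as the last step left them, time stands still between calls to the robot, and variables do not carry over. Pictures are saved under pics/ and viewed, at most 10 in all, crops included, and the job is handed in when it is done.

```bash
mkdir -p pics; ls
python3 - <<'E'
from station import env
import cv2,numpy as np
for n in("scene","top"):
    im=env.snapshot(n);cv2.imwrite(f"pics/{n}0.png",cv2.resize(im[...,::-1],(800,600),interpolation=cv2.INTER_CUBIC))
    np.save(f"pics/{n}0.npy",im)
    print(n,env.calibration(n))
print(env.calibration("wrist"));print(env.get_obs())
E
```

```text
pics
scene {'vertical_fov': 51.15376557748689, 'cx': 253.16812978375123, 'cy': 192.73432996639872, 'R': array([[-0.28377318,  0.95870204, -0.01905703],
       [ 0.5014677 ,  0.13143474, -0.85513453],
       [-0.81731446, -0.25222073, -0.51805576]]), 't': array([ 0.16851467, -0.17371682,  1.67860237])}
top {'vertical_fov': 52.66326968490722, 'cx': 254.75084713471472, 'cy': 189.83874590431995, 'R': array([[-4.90313632e-02, -9.98797178e-01,  3.50074858e-04],
       [-9.78801280e-01,  4.79799680e-02, -1.99112977e-01],
       [ 1.98856683e-01, -1.01054344e-02, -9.79976479e-01]]), 't': array([-0.00143195,  0.58452315,  0.89205933])}
{'vertical_fov': 64.95971203792207, 'cx': 246.6154434774169, 'cy': 193.25417554160705, 'tool_from_camera': array([[ 4.45988585e-04, -9.48041283e-01, -3.18147020e-01,
         8.24414436e-02],
       [ 9.99999713e-01,  6.17772126e-04, -4.39058087e-04,
         4.72899104e-04],
       [ 6.12787554e-04, -3.18146733e-01,  9.48041287e-01,
        -6.85613914e-02],
       [ 0.00000000e+00,  0.00000000e+00,  0.00000000e+00,
         1.00000000e+00]])}
{'time': 0.1, 'joint_pos': array([ 1.12198912e+00,  2.13324922e-01, -3.49577051e-02,  1.32350298e+00,
        3.45793304e-05,  1.57081801e+00]), 'dq': array([ 0.0007009 ,  0.00033116,  0.00266385,  0.00163449,  0.00042219,
       -0.00142557]), 'joint_efforts': array([-2.71127283e-04, -6.87251329e+01,  4.87805057e+01,  1.23064133e-02,
       -2.89812351e-05, -4.84867894e-05]), 'tcp_pos': array([0.21684203, 0.45028697, 0.30347197]), 'eef_rot': array([ 2.22535510e-01,  9.74924460e-01, -4.78389726e-04, -1.26920228e-04]), 'force': array([-0.11622548,  0.50655167,  0.95363261]), 'moment': array([ 0.03237108, -0.00567749, -0.01000321]), 'grip_force': 0.0, 'gripper_width': 0.08550077114854059}
```

View pics/scene0.png

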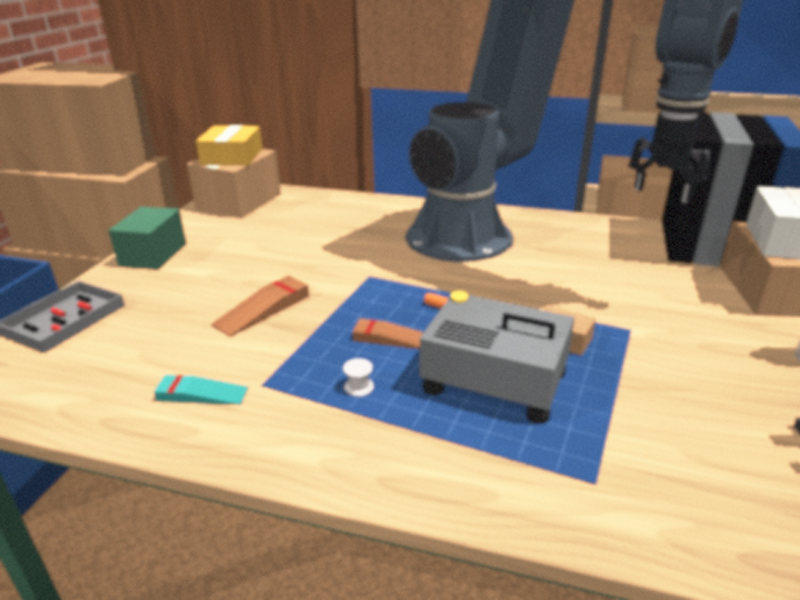

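View pics/top0.png

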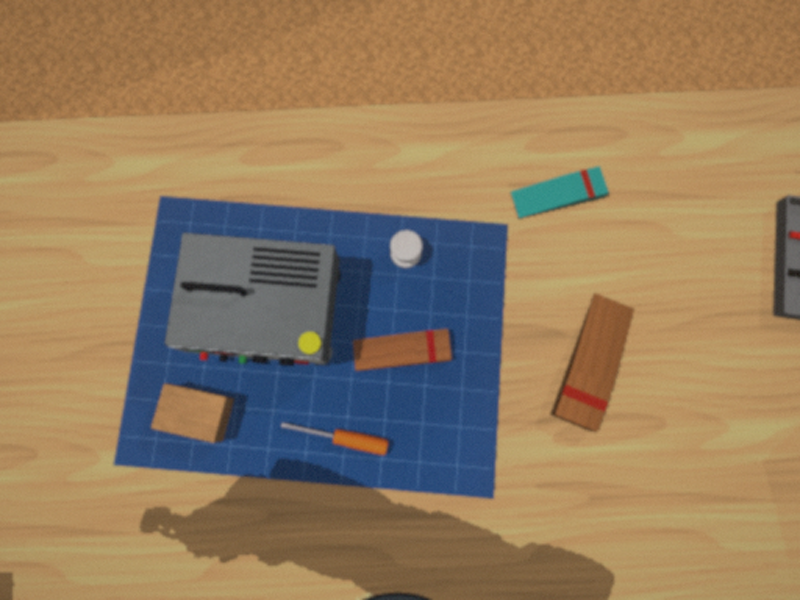

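The top view shows the wedge (smaller brown one, on the mat) spanning about x 355–452, y 330–370, with its nose to the left. The supply's yellow cap is at (309,343). The scene view agrees, with the nose pointing at the supply. Next I fit the poses.

```bash
cat > h.py <<'E'
import numpy as np,cv2
from station import env
from scipy.optimize import minimize,least_squares
def cam(n):
    c=env.calibration(n);f=192/np.tan(np.radians(c['vertical_fov']/2));return c,f
C={n:cam(n) for n in("scene","top")}
def proj(n,X):
    c,f=C[n];P=np.atleast_2d(X)@c['R'].T+c['t'];return np.c_[f*P[:,0]/P[:,2]+c['cx'],f*P[:,1]/P[:,2]+c['cy']]
def hit(n,uv,z):
    c,f=C[n];d=c['R'].T@np.array([(uv[0]-c['cx'])/f,(uv[1]-c['cy'])/f,1]);o=-c['R'].T@c['t'];return o+d*(z-o[2])/d[2]
def T(p,V,z):
    c,s=np.cos(p[2]),np.sin(p[2]);V=np.asarray(V,float);return np.c_[p[0]+c*V[:,0]-s*V[:,1],p[1]+s*V[:,0]+c*V[:,1],V[:,2]+z]
W=[(x,y,z) for y in(-.025,.025) for x,z in((.0775,0),(.0775,.003),(-.0225,.023),(-.0775,.023),(-.0775,0))]
def blob(mask,near):
    n,l,s,c=cv2.connectedComponentsWithStats(mask.astype(np.uint8),connectivity=4)
    i=1+np.argmin([np.hypot(*(c[k]-near))+(1e3 if s[k,4]<25 else 0) for k in range(1,n)]);return l==i,c[i]
def yellow(im,near):
    h=cv2.cvtColor(im,cv2.COLOR_RGB2HSV);return blob((h[...,0]>24)&(h[...,0]<36)&(h[...,1]>150)&(h[...,2]>120),near)
def wedge(im,near):
    h=cv2.cvtColor(im,cv2.COLOR_RGB2HSV)
    return blob(((h[...,0]<16)|(h[...,0]>170))&(h[...,1]>90)&(h[...,2]>50),near)
def soft(n,V,S=4):
    m=np.zeros((384*S,512*S),np.uint8);h=cv2.convexHull(((proj(n,V)+.5)*S-.5).astype(np.float32));cv2.fillConvexPoly(m,np.round(h*16).astype(np.int32),255,shift=4)
    return cv2.GaussianBlur(cv2.resize(m,(512,384),interpolation=cv2.INTER_AREA)/255.,(0,0),.8)
def fitwedge(masks,p0):
    M={n:cv2.GaussianBlur(m.astype(float),(0,0),.8) for n,m in masks.items()}
    f=lambda p:sum(((soft(n,T(p,W,.002))-m)**2).sum() for n,m in M.items())
    r=minimize(f,p0,method='Nelder-Mead',options=dict(initial_simplex=np.array([p0]*4)+np.vstack([np.zeros(3),np.diag([.01,.01,.1])]),xatol=1e-5,fatol=1e-3));return r.x,r.fun
E
python3 - <<'E'
from h import *
k=.64
I={n:np.load(f"pics/{n}0.npy") for n in C}
u,cu=yellow(I['top'],np.array([309,343])*k);v,cv_=yellow(I['scene'],np.array([459,297])*k)
print(u.sum(),cu,v.sum(),cv_)
# cap centre: triangulate (blob ~ top surface at cap, z approx)
r=least_squares(lambda X:np.r_[proj('top',X)[0]-cu,proj('scene',X)[0]-cv_],[.4,0,.12]);print('cap tri',r.x,r.cost)
for z in(.121,.127):print('cap top-only',z,hit('top',cu,z),'scene',hit('scene',cv_,z))
m={'top':wedge(I['top'],np.array([403,348])*k)[0]}
print(m['top'].sum(),hit('top',np.array([403,348])*k,.014))
p0=[*hit('top',np.array([403,348])*k,.014)[:2],1.6]
p,c=fitwedge(m,p0);print('wedge',p,np.degrees(p[2]),c)
mm=dict(m);mm['scene']=wedge(I['scene'],np.array([385,333])*k)[0];print(mm['scene'].sum())
q,c=fitwedge(mm,p);print('both',q,np.degrees(q[2]),c)
print('reproj',proj('top',T(p,W,.002))[[1,6,3,8]]/k)
# supply top face corners from the top picture (800-px)
h=cv2.cvtColor(I['top'],cv2.COLOR_RGB2HSV);g=(h[...,1]<60)&(h[...,2]>70);s,_=blob(g,np.array([255,300])*k)
s=cv2.morphologyEx(s.astype(np.uint8),cv2.MORPH_CLOSE,np.ones((9,9)));b=cv2.minAreaRect(np.argwhere(s)[:,::-1].astype(np.float32));print('supply',b,s.sum())
B=[hit('top',x,.117)for x in cv2.boxPoints(b)];print(np.round(B,4))
E
```

```text
Traceback (most recent call last):
  File "h.py", line 18, in yellow
    h=cv2.cvtColor(im,cv2.COLOR_RGB2HSV);return blob((h[...,0]>24)&(h[...,0]<36)&(h[...,1]>150)&(h[...,2]>120),near)
                                                ~~~~^^^^^^^^^^^^^^^^^^^^^^^^^^^^^^^^^^^^^^^^^^^^^^^^^^^^^^^^^^^^^^^^
  File "h.py", line 16, in blob
    i=1+np.argmin([np.hypot(*(c[k]-near))+(1e3 if s[k,4]<25 else 0) for k in range(1,n)]);return l==i,c[i]
        ~~~~~~~~~^^^^^^^^^^^^^^^^^^^^^^^^^^^^^^^^^^^^^^^^^^^^^^^^^^^^^^^^^^^^^^^^^^^^^^^^
ValueError: attempt to get argmin of an empty sequence
```

Run:
```python
from h import *
k=.64
for n,p in(('top',(309,343)),('top',(390,350)),('top',(380,400)),('top',(255,320)),('scene',(459,297)),('scene',(440,299)),('scene',(395,337)),('scene',(345,355))):
    h=cv2.cvtColor(np.load(f"pics/{n}0.npy"),cv2.COLOR_RGB2HSV);print(n,p,h[int(p[1]*k),int(p[0]*k)])
```

```text
top (309, 343) [ 29 196 187]
top (390, 350) [ 12 155 151]
top (380, 400) [108 167 116]
top (255, 320) [105   4 115]
scene (459, 297) [ 28 138 253]
scene (440, 299) [ 14 161 252]
scene (395, 337) [ 12 145 204]
scene (345, 355) [108 151 167]
```

```bash
sed -i 's/h\[...,1\]>150/h[...,1]>85/' h.py
cat > m.py <<'E'
from h import *
k=.64
I={n:np.load(f"pics/{n}0.npy") for n in C}
u,cu=yellow(I['top'],np.array([309,343])*k);v,cv_=yellow(I['scene'],np.array([459,297])*k)
print(u.sum(),cu,v.sum(),cv_)
r=least_squares(lambda X:np.r_[proj('top',X)[0]-cu,proj('scene',X)[0]-cv_],[.4,0,.12]);print('cap tri',r.x,r.cost)
for z in(.121,.127):print('cap top-only',z,hit('top',cu,z),'scene',hit('scene',cv_,z))
m={'top':wedge(I['top'],np.array([403,348])*k)[0]}
p0=[*hit('top',np.array([403,348])*k,.014)[:2],1.6]
p,c=fitwedge(m,p0);print('wedge',m['top'].sum(),p,np.degrees(p[2]),c)
mm=dict(m);mm['scene']=wedge(I['scene'],np.array([385,333])*k)[0];print(mm['scene'].sum())
q,c=fitwedge(mm,p);print('both',q,np.degrees(q[2]),c)
print('reproj',proj('top',T(p,W,.002))[[1,6,3,8]]/k)
h=cv2.cvtColor(I['top'],cv2.COLOR_RGB2HSV);g=(h[...,1]<60)&(h[...,2]>70);s,_=blob(g,np.array([255,300])*k)
s=cv2.morphologyEx(s.astype(np.uint8),cv2.MORPH_CLOSE,np.ones((9,9)));b=cv2.minAreaRect(np.argwhere(s)[:,::-1].astype(np.float32));print('supply',b,s.sum())
B=[hit('top',x,.117)for x in cv2.boxPoints(b)];print(np.round(B,4))
for n in C:
    a=I[n].copy();
    for pts in ([q],):cv2.polylines(a,[cv2.convexHull(np.round(proj(n,T(q,W,.002))).astype(np.int32))],True,(0,255,0),1)
    cv2.circle(a,tuple(np.round(proj(n,r.x)[0]).astype(int)),2,(255,0,0),-1);cv2.imwrite(f"pics/o_{n}.png",a[130:300,60:330,::-1])
E
python3 m.py; python3 -c "
import cv2,numpy as np
a=[cv2.resize(cv2.imread(f'pics/o_{n}.png'),(480,300)) for n in('top','scene')]
cv2.imwrite('pics/o.png',np.vstack(a))"
```

```text
179 [197.77653631 218.94972067] 45 [293.66666667 188.86666667]
cap tri [0.51009779 0.10135577 0.12480013] 0.007677489411657631
cap top-only 0.121 [0.51056753 0.10205437 0.121     ] scene [0.50389784 0.09992482 0.121     ]
cap top-only 0.127 [0.50976785 0.10120903 0.127     ] scene [0.5138733  0.10176212 0.127     ]
wedge 1188 [ 0.50611843 -0.03130474  1.62652727] 93.19314800558855 20.091803452324207
507
both [ 0.50626426 -0.03193849  1.62628216] 93.1791041571783 116.77194911352716
reproj [[352.39583128 339.54891133]
 [355.16498051 370.07616164]
 [447.46077925 327.92265105]
 [451.25173595 358.84678256]]
supply ((159.51007080078125, 190.37754821777344), (102.62653350830078, 76.3316421508789), 4.698680400848389) 7326
[[0.5094 0.3114 0.117 ]
 [0.6882 0.3017 0.117 ]
 [0.656  0.0623 0.117 ]
 [0.4791 0.0813 0.117 ]]
```

View pics/o.png

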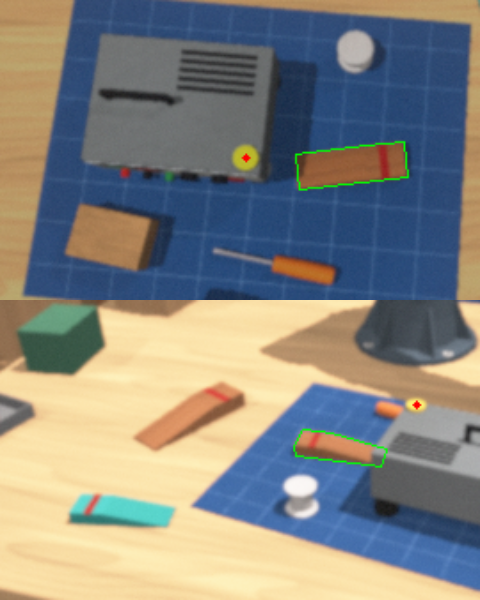

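The overlay shows the wedge outline fitting in both views and the cap mark on centre. The wedge end face is at about (0.511, -0.109), heading 93°. The foot is at (0.510, 0.1015). I'll push along +y at x≈0.5105, with tool x pointing to +y.

```bash
P="python3 -m pendant"; 
$P '[[[0,0,8.04],[0,0,0],-1],[[0,0,8.04],[0,0,0],-1],[[0,0,8.04],[0,0,0],-1],[[0,0,8.04],[0,0,0],-1]]' 20
$P '[[[0,0,8.04],[0,0,0],-1],[[0,0,8.04],[0,0,0],-1],[[0,0,8.04],[0,0,0],-1],[[0,0,8.04],[0,0,0],-1]]'
$P '[[[0,0,0],[-3.8,1.8,0],-1],[[0,0,0],[-3.8,1.8,0],-1],[[0,0,0],[-3.8,1.8,0],-1],[[0,0,0],[-3.8,1.8,0],-1]]'
$P '[[[0,0,0],[-3.8,1.8,0],-1],[[0,0,0],[-3.8,1.8,0],-1],[[0,0,0],[-3.8,1.8,0],-1],[[0,0,0],[-3.8,1.8,0],-1]]'
$P '[[[0,0,0],[-3.8,1.8,0],-1],[[0,0,0],[-3.8,1.8,0],-1],[[0,0,0],[-3.8,1.8,0],-1],[[0,0,0],[-3.8,1.8,0],-1]]'
$P '[[[0,0,0],[-3.8,1.8,0],-1],[[0,0,0],[-3.8,1.8,0],-1],[[0,0,0],[0,0,0],-1]]'
python3 -c "
from station import env;print(env.get_obs())"
```

```text
time: 0.5
tcp_pos: [0.2169, 0.4503, 0.3036]
eef_rot: [0.486, 0.874, -0.0, 0.0]
force: [-0.5, 0.3, -1.2]
gripper_width: 0.0279
grip_force: 0.0
time: 0.9
tcp_pos: [0.2169, 0.4504, 0.3036]
eef_rot: [0.709, 0.705, -0.0, 0.0]
force: [-0.1, -0.2, 0.0]
gripper_width: -0.0003
grip_force: 0.0
time: 1.3
tcp_pos: [0.289, 0.2969, 0.3037]
eef_rot: [0.707, 0.707, -0.0, 0.0]
force: [0.5, 0.2, 0.4]
gripper_width: 0.0001
grip_force: 0.0
time: 1.7
tcp_pos: [0.361, 0.1447, 0.3039]
eef_rot: [0.707, 0.707, 0.0, 0.0]
force: [2.2, 1.1, 0.1]
gripper_width: 0.0002
grip_force: 0.0
time: 2.1
tcp_pos: [0.4329, -0.0075, 0.3038]
eef_rot: [0.707, 0.707, -0.0, -0.0]
force: [1.2, 1.2, -0.2]
gripper_width: -0.0001
grip_force: 0.0
time: 2.4
tcp_pos: [0.4697, -0.0853, 0.3031]
eef_rot: [0.709, 0.705, -0.001, -0.0]
force: [-0.8, 1.4, -0.8]
gripper_width: 0.0002
grip_force: 0.0
{'time': 2.4, 'joint_pos': array([-1.79232717e-01,  1.67018725e-01, -9.28793181e-02,  1.31157615e+00,
       -7.98978598e-04,  1.39612198e+00]), 'dq': array([ 0.07188313, -0.04340095, -0.0478952 ,  0.01169453,  0.02175943,
        0.07570883]), 'joint_efforts': array([ -4.46243539, -62.48538494,  50.95450044,  -0.28649496,
        -0.35508924,  -1.51174799]), 'tcp_pos': array([ 0.46971773, -0.08529934,  0.30311346]), 'eef_rot': array([ 7.08716378e-01,  7.05493318e-01, -5.21527078e-04, -4.97619780e-05]), 'force': array([-0.82741199,  1.42442508, -0.79627599]), 'moment': array([ 0.06595866,  0.02792618, -0.02236673]), 'grip_force': 0.0, 'gripper_width': 0.0002150569441461497}
```

```bash
P="python3 -m pendant"; 
$P '[[[0,0,0],[-3.4,2.1,0],-1],[[0,0,0],[-3.4,2,0],-1],[[0,0,0],[0,0,0],-1]]'
$P '[[[0,0,0],[0,0,4],-1],[[0,0,0],[0,0,4],-1],[[0,0,0],[0,0,4],-1],[[0,0,0],[0,0,4],-1],[[0,0,0],[0,0,3],-1]]'
$P '[[[0,0,0],[0,0,2],-1],[[0,0,0],[0,0,0.7],-1],[[0,0,0],[0,0,0],-1],[[0,0,0],[0,0,0],-1]]'
python3 - <<'E'
from station import env;import cv2,numpy as np
print(env.get_obs()['tcp_pos'],env.get_obs()['joint_pos'])
a=env.snapshot("wrist");b=env.snapshot("top")
cv2.imwrite("pics/w1.png",np.hstack([cv2.resize(a,(400,300)),cv2.resize(b,(400,300))])[...,::-1])
E
```

```text
time: 2.7
tcp_pos: [0.5107, -0.1522, 0.3029]
eef_rot: [0.708, 0.706, -0.0, -0.0]
force: [-1.3, 0.4, -0.2]
gripper_width: 0.0001
grip_force: 0.0
time: 3.2
tcp_pos: [0.5083, -0.1485, 0.1116]
eef_rot: [0.707, 0.707, -0.0, -0.001]
force: [0.5, -0.0, -1.3]
gripper_width: -0.0002
grip_force: 0.0
time: 3.6
tcp_pos: [0.5101, -0.1496, 0.088]
eef_rot: [0.707, 0.707, 0.0, 0.001]
force: [-0.5, -0.4, -0.3]
gripper_width: -0.0001
grip_force: 0.0
[ 0.51006036 -0.14955136  0.08798535] [-2.85227682e-01  4.16941249e-01 -3.26403916e-01  8.26267782e-01
  3.94643101e-05  1.28592145e+00]
```

View pics/w1.png

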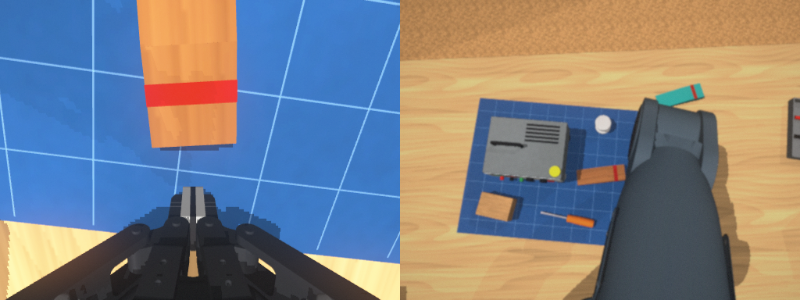

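The wrist view shows the fingertip at (193,187), centred behind the wedge's end edge (152,148)–(237,143). I push slowly.

```bash
P="python3 -m pendant"; 
$P '[[[0,0,0],[1,0,0],-1],[[0,0,0],[1,0,0],-1],[[0,0,0],[1,0,0],-1],[[0,0,0],[1,0,0],-1]]'
$P '[[[0,0,0],[1,0,0],-1],[[0,0,0],[1,0,0],-1],[[0,0,0],[1,0,0],-1],[[0,0,0],[1,0,0],-1],[[0,0,0],[0,0,0],-1]]'
python3 - <<'E'
from station import env;import cv2,numpy as np
print(env.get_obs()['tcp_pos'])
a=env.snapshot("wrist");b=env.snapshot("scene")[130:274,190:382]
cv2.imwrite("pics/w2.png",np.hstack([cv2.resize(a,(400,300)),cv2.resize(b,(400,300))])[...,::-1])
E
```

```text
time: 4.1
tcp_pos: [0.5097, -0.1087, 0.0871]
eef_rot: [0.707, 0.707, -0.0, 0.0]
force: [-1.0, -1.3, 1.2]
gripper_width: 0.0002
grip_force: 0.8
time: 4.6
tcp_pos: [0.5095, -0.0684, 0.0868]
eef_rot: [0.707, 0.707, 0.0, -0.0]
force: [-0.6, -0.2, -0.6]
gripper_width: 0.0001
grip_force: 0.0
[ 0.50952778 -0.06842658  0.08684969]
```

View pics/w2.png

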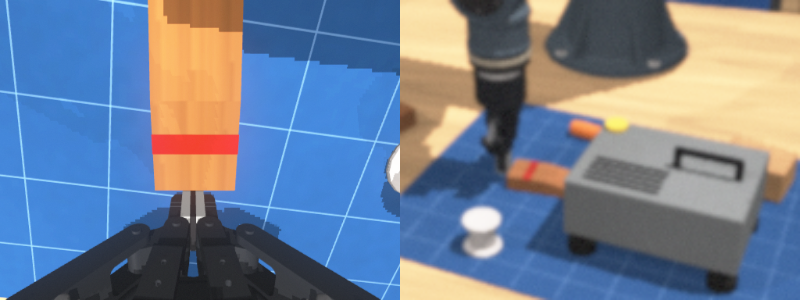

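The wedge is now square in the wrist view (end edge at row 190, columns 155–237), with its nose reaching the supply. I creep in and watch the force.

```bash
P="python3 -m pendant"; g(){ grep -E "tcp|force: \["|tr '\n' ' ';echo; }
$P '[[[0,0,0],[0.8,0,0],-1],[[0,0,0],[0.8,0,0],-1],[[0,0,0],[0,0,0],-1]]' |g
$P '[[[0,0,0],[0.4,0,0],-1],[[0,0,0],[0.4,0,0],-1]]'|g
$P '[[[0,0,0],[0.2,0,0],-1],[[0,0,0],[0.2,0,0],-1]]'|g
$P '[[[0,0,0],[0.2,0,0],-1],[[0,0,0],[0.2,0,0],-1]]'|g
python3 -c "
from station import env;o=env.get_obs();print(o['tcp_pos'],o['force'],o['joint_efforts'])"
```

```text
tcp_pos: [0.5096, -0.0528, 0.0869] force: [-0.3, -0.1, -0.2] 
tcp_pos: [0.5096, -0.0455, 0.0869] force: [0.7, 0.1, -0.6] 
tcp_pos: [0.5096, -0.0415, 0.0869] force: [0.2, -0.2, 0.0] 
tcp_pos: [0.5096, -0.0376, 0.0869] force: [-0.1, -1.0, -0.0] 
[ 0.50964751 -0.03758145  0.08689719] [-0.08458105 -1.01586656 -0.0243283 ] [-2.55283490e-01 -7.56799006e+01  4.05043566e+01  2.40885856e-02
  1.35595920e-01 -1.04823138e-01]
```

```bash
P="python3 -m pendant"; g(){ grep -E "tcp|force: \["|tr '\n' ' ';echo; }
$P '[[[0,0,0],[0.2,0,0],-1],[[0,0,0],[0.1,0,0],-1]]' |g
$P '[[[0,0,0],[0.2,0,0],-1],[[0,0,0],[0.1,0,0],-1]]'|g
$P '[[[0,0,0],[0.2,0,0],-1],[[0,0,0],[0.1,0,0],-1]]'|g
```

```text
tcp_pos: [0.5096, -0.0345, 0.0869] force: [-0.1, -0.6, 0.2] 
tcp_pos: [0.5096, -0.0316, 0.0869] force: [-0.4, 0.2, -0.3] 
tcp_pos: [0.5097, -0.0285, 0.0869] force: [-0.8, -0.5, -0.5]
```

Run:
```python
from h import *
I=env.snapshot("top");np.save("pics/t2.npy",I)
u,cu=yellow(I,np.array([309,343])*.64);J=env.snapshot("scene");v,cv_=yellow(J,np.array([459,297])*.64);print(u.sum(),cu,v.sum(),cv_)
```

```text
168 [197.35119048 218.9702381 ] 51 [293.74509804 188.54901961]
```

```bash
P="python3 -m pendant"; g(){ grep -E "tcp|force: \["|tr '\n' ' ';echo; }
$P '[[[0,0,0],[0.1,0,0],-1],[[0,0,0],[0.1,0,0],-1]]' |g
$P '[[[0,0,0],[0.1,0,0],-1],[[0,0,0],[0.1,0,0],-1]]' |g
$P '[[[0,0,0],[0.1,0,0],-1],[[0,0,0],[0.1,0,0],-1]]' |g
$P '[[[0,0,0],[0.1,0,0],-1],[[0,0,0],[0.1,0,0],-1]]' |g
```

```text
tcp_pos: [0.5097, -0.0267, 0.0869] force: [-0.9, -1.1, -0.0] 
tcp_pos: [0.5097, -0.0246, 0.0869] force: [0.7, -0.7, 0.4] 
tcp_pos: [0.5097, -0.0226, 0.0869] force: [0.8, -0.8, 0.8] 
tcp_pos: [0.5097, -0.0206, 0.0869] force: [-0.4, -0.8, 0.2]
```

```bash
P="python3 -m pendant"; g(){ grep -E "tcp|force: \["|tr '\n' ' ';echo; }
$P '[[[0,0,0],[0.1,0,0],-1],[[0,0,0],[0.1,0,0],-1]]' |g
$P '[[[0,0,0],[0.1,0,0],-1],[[0,0,0],[0.1,0,0],-1]]' |g
$P '[[[0,0,0],[0.1,0,0],-1],[[0,0,0],[0.1,0,0],-1]]' |g
```

```text
tcp_pos: [0.5096, -0.0186, 0.0869] force: [-0.3, -0.6, 0.5] 
tcp_pos: [0.5097, -0.0166, 0.0869] force: [-0.5, -0.5, 0.8] 
tcp_pos: [0.5097, -0.0147, 0.0869] force: [-0.4, -3.4, 1.0]
```

```bash
P="python3 -m pendant"; g(){ grep -E "tcp|force: \["|tr '\n' ' ';echo; }
$P '[[[0,0,0],[0.05,0,0],-1],[[0,0,0],[0,0,0],-1]]' |g
$P '[[[0,0,0],[0,0,0],-1]]' |g
$P '[[[0,0,0],[0.05,0,0],-1],[[0,0,0],[0,0,0],-1]]' |g
$P '[[[0,0,0],[0,0,0],-1]]' |g
python3 - <<'E'
from h import *
I=env.snapshot("top")
u,cu=yellow(I,np.array([309,343])*.64);J=env.snapshot("scene");v,cv_=yellow(J,np.array([459,297])*.64);print(u.sum(),cu,v.sum(),cv_)
a=env.snapshot("wrist")
cv2.imwrite("pics/w3.png",np.hstack([cv2.resize(a,(400,300)),cv2.resize(J[130:274,190:382],(400,300))])[...,::-1])
E
```

```text
tcp_pos: [0.5097, -0.0142, 0.0869] force: [-0.4, -3.3, 0.7] 
tcp_pos: [0.5097, -0.0142, 0.0869] force: [0.7, -2.8, 1.0] 
tcp_pos: [0.5096, -0.0138, 0.0869] force: [-0.2, -3.9, 1.6] 
tcp_pos: [0.5096, -0.0138, 0.0869] force: [0.5, -4.3, 1.0] Traceback (most recent call last):
  File "<stdin>", line 3, in <module>
  File "h.py", line 18, in yellow
    h=cv2.cvtColor(im,cv2.COLOR_RGB2HSV);return blob((h[...,0]>24)&(h[...,0]<36)&(h[...,1]>85)&(h[...,2]>120),near)
                                                ~~~~^^^^^^^^^^^^^^^^^^^^^^^^^^^^^^^^^^^^^^^^^^^^^^^^^^^^^^^^^^^^^^^
  File "h.py", line 16, in blob
    i=1+np.argmin([np.hypot(*(c[k]-near))+(1e3 if s[k,4]<25 else 0) for k in range(1,n)]);return l==i,c[i]
        ~~~~~~~~~^^^^^^^^^^^^^^^^^^^^^^^^^^^^^^^^^^^^^^^^^^^^^^^^^^^^^^^^^^^^^^^^^^^^^^^^
    return _wrapfunc(a, 'argmin', axis=axis, out=out, **kwds)
    return _wrapit(obj, method, *args, **kwds)
    result = getattr(arr, method)(*args, **kwds)
ValueError: attempt to get argmin of an empty sequence
```

The push settled at about 4 N, up from ~0.7 N, and contact began near TCP y −0.0155, so the wedge is snug. I back off, rise and go over the cap.

```bash
P="python3 -m pendant"; g(){ grep -E "tcp|force: \["|tr '\n' ' ';echo; }
$P '[[[0,0,0],[-0.5,0,0],-1],[[0,0,0],[-1.5,0,0],-1],[[0,0,0],[-2,0,0],-1],[[0,0,0],[0,0,0],-1]]' |g
$P '[[[0,0,0],[0,0,-4],-1],[[0,0,0],[0,0,-4],-1],[[0,0,0],[0,0,-4],-1],[[0,0,0],[0,0,-4],-1],[[0,0,0],[0,0,-3],-1]]' |g
$P '[[[0,0,0],[0,0,0],-1],[[0,0,0],[0,0,0],-1]]' |g
python3 - <<'E'
from h import *
o=env.get_obs();print(o['tcp_pos'],o['force'])
a=env.snapshot("wrist");J=env.snapshot("scene");np.save("pics/s4.npy",J)
v,c=yellow(J,np.array([459,297])*.64);print(v.sum(),c)
cv2.imwrite("pics/w3.png",np.hstack([cv2.resize(a,(400,300)),cv2.resize(J[130:274,190:382],(400,300))])[...,::-1])
E
```

```text
tcp_pos: [0.5096, -0.056, 0.0869] force: [-0.2, -1.2, 0.4] 
tcp_pos: [0.5097, -0.0539, 0.2795] force: [0.8, 0.4, 0.1] 
tcp_pos: [0.5098, -0.0539, 0.277] force: [-0.1, 0.7, 0.1] 
[ 0.50979477 -0.05389331  0.27702777] [-0.05863428  0.72467348  0.09257555]
51 [293.74509804 188.54901961]
```

View pics/w3.png

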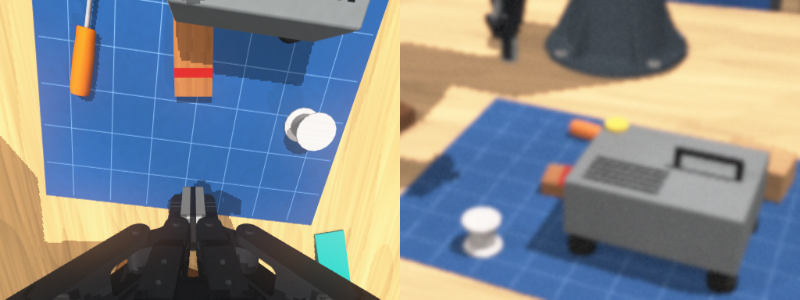

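The wedge sits under the foot with its red band just outside the case, and the cap has not moved in the scene view. Now over the cap.

```bash
P="python3 -m pendant"; g(){ grep -E "tcp|force: \["|tr '\n' ' ';echo; }
$P '[[[0,0,0],[4,0,0],-1],[[0,0,0],[4,0,0],-1],[[0,0,0],[4,0,0],-1],[[0,0,0],[3.5,0,0],-1],[[0,0,0],[0,0,0],-1]]' |g
$P '[[[0,0,0],[0,0,3],-1],[[0,0,0],[0,0,2],-1],[[0,0,0],[0,0,1.5],-1],[[0,0,0],[0,0,0],-1],[[0,0,0],[0,0,0],-1]]' |g
python3 - <<'E'
from h import *
o=env.get_obs();print(o['tcp_pos'],o['force'])
a=env.snapshot("wrist");J=env.snapshot("scene");np.save("pics/s5.npy",J)
cv2.imwrite("pics/w4.png",np.hstack([cv2.resize(a,(400,300)),cv2.resize(J[130:274,190:382],(400,300))])[...,::-1])
E
```

```text
tcp_pos: [0.509, 0.1045, 0.2755] force: [0.0, -0.8, 0.0] 
tcp_pos: [0.5095, 0.1009, 0.2117] force: [-0.5, -0.1, 1.1] 
[0.50945761 0.10090193 0.21167175] [-0.50849581 -0.140045    1.12083242]
```

View pics/w4.png

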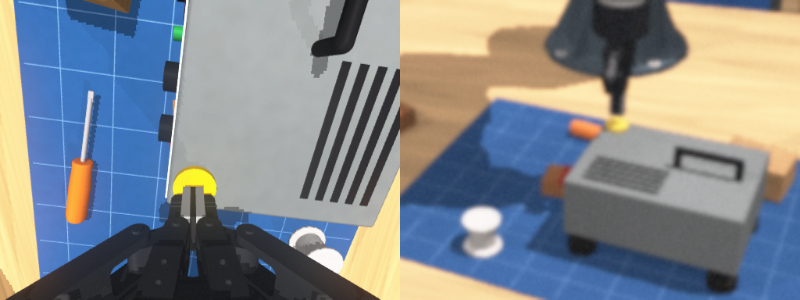

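The fingers are centred over the cap (cap at about (194,182) in the wrist view). Lowering onto it.

```bash
P="python3 -m pendant"; g(){ grep -E "tcp|force: \["|tr '\n' ' ';echo; }
$P '[[[0,0,0],[0,0,0.6],-1],[[0,0,0],[0,0,0.4],-1],[[0,0,0],[0,0,0],-1]]' |g
$P '[[[0,0,0],[0,0,0.1],-1],[[0,0,0],[0,0,0],-1]]' |g
$P '[[[0,0,0],[0,0,0.1],-1],[[0,0,0],[0,0,0],-1]]' |g
```

```text
tcp_pos: [0.5095, 0.1012, 0.2014] force: [0.4, -0.5, 0.8] 
tcp_pos: [0.5097, 0.1013, 0.2009] force: [0.4, -0.1, -0.9] 
tcp_pos: [0.5097, 0.1013, 0.1999] force: [-0.1, 0.5, 0.6]
```

```bash
P="python3 -m pendant"; g(){ grep -E "tcp|force: \["|tr '\n' ' ';echo; }
$P '[[[0,0,0],[0,0,0.05],-1],[[0,0,0],[0,0,0],-1]]' |g
$P '[[[0,0,0],[0,0,0.05],-1],[[0,0,0],[0,0,0],-1]]' |g
$P '[[[0,0,0],[0,0,0.05],-1],[[0,0,0],[0,0,0],-1]]' |g
```

```text
tcp_pos: [0.5097, 0.1013, 0.1994] force: [0.6, 0.3, 0.0] 
tcp_pos: [0.5097, 0.1013, 0.1989] force: [0.3, -0.6, 0.2] 
tcp_pos: [0.5098, 0.1013, 0.1987] force: [-1.5, 0.0, 5.6]
```

```bash
P="python3 -m pendant"; g(){ grep -E "tcp|force: \["|tr '\n' ' ';echo; }
$P '[[[0,0,0],[0,0,0.02],-1],[[0,0,0],[0,0,0],-1]]' |g
$P '[[[0,0,0],[0,0,0],-1]]' |g
```

```text
tcp_pos: [0.5098, 0.1013, 0.1987] force: [-3.7, 0.3, 8.0] 
tcp_pos: [0.5098, 0.1013, 0.1987] force: [-3.3, -1.2, 8.3]
```

```bash
P="python3 -m pendant"; g(){ grep -E "tcp|force: \["|tr '\n' ' ';echo; }
$P '[[[0,0,0],[0,-0.02,0.015],-1],[[0,0,0],[0,0,0],-1]]' |g
$P '[[[0,0,0],[0,0,0],-1],[[0,0,0],[0,0,0],-1],[[0,0,0],[0,0,0],-1]]' |g
```

```text
tcp_pos: [0.5097, 0.1013, 0.1986] force: [-1.7, -0.2, 8.7] 
tcp_pos: [0.5097, 0.1013, 0.1987] force: [-2.0, 0.1, 9.9]
```

The force is about 9.9 N and the cap holds at z 0.1987 with no give. I hold it just over a second, then retreat.

```bash
P="python3 -m pendant"; g(){ grep -E "tcp|force: \["|tr '\n' ' ';echo; }
$P '[[[0,0,0],[0,0,0.005],-1],[[0,0,0],[0,0,0],-1],[[0,0,0],[0,0,0],-1],[[0,0,0],[0,0,0],-1],[[0,0,0],[0,0,0],-1]]' |g
$P '[[[0,0,0],[0,0,0],-1],[[0,0,0],[0,0,0],-1],[[0,0,0],[0,0,0],-1],[[0,0,0],[0,0,0],-1],[[0,0,0],[0,0,0],-1]]' |g
$P '[[[0,0,0],[0,0,0],-1],[[0,0,0],[0,0,0],-1],[[0,0,0],[0,0,0],-1]]' |g
$P '[[[0,0,0],[0,0,-0.3],-1],[[0,0,0],[0,0,-1.5],-1],[[0,0,0],[0,0,-3],-1],[[0,0,0],[0,0,-4],-1],[[0,0,0],[0,0,-2],-1]]' |g
$P '[[[0,0,0],[-3,0,0],-1],[[0,0,0],[-4,0,0],-1],[[0,0,0],[-4,0,0],-1],[[0,0,0],[-4,0,0],-1],[[0,0,0],[-3,0,0],-1]]' |g
$P '[[[0,0,0],[0,0,0],-1],[[0,0,0],[0,0,0],-1],[[0,0,0],[0,0,0],-1]]' |g
python3 - <<'E'
from h import *
o=env.get_obs();print(o['time'],o['tcp_pos'],o['force'])
a=env.snapshot("wrist");J=env.snapshot("scene")
v,c=yellow(J,np.array([459,297])*.64);print(v.sum(),c)
cv2.imwrite("pics/w5.png",np.hstack([cv2.resize(a,(400,300)),cv2.resize(J[130:274,190:382],(400,300))])[...,::-1])
E
```

```text
tcp_pos: [0.5097, 0.1013, 0.1986] force: [-1.5, -1.2, 9.6] 
tcp_pos: [0.5097, 0.1013, 0.1986] force: [-2.7, 0.2, 9.7] 
tcp_pos: [0.5097, 0.1013, 0.1986] force: [-3.0, -1.5, 9.3] 
tcp_pos: [0.5099, 0.1014, 0.309] force: [0.4, -0.0, -0.9] 
tcp_pos: [0.5091, -0.0808, 0.3061] force: [0.2, 0.1, 0.1] 
tcp_pos: [0.5094, -0.078, 0.306] force: [0.2, -0.4, -0.0] 
15.35 [ 0.5094273  -0.07804042  0.30600059] [ 0.16315119 -0.44656258 -0.03344447]
51 [293.74509804 188.54901961]
```

View pics/w5.png

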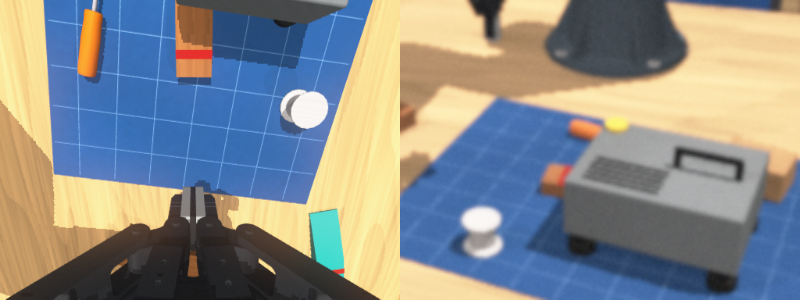

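The supply and cap are in the same place, to the pixel. The wedge is still under the foot and the arm is clear.

```bash
python3 -c "
from station import env;print(env.hand_in())"
```

```text
the job is handed in; nothing more can be done
None
```

I slid the wedge snug under the loose foot, pressed the yellow cap at about 9.5 N for over a second with no give, and handed the job in with the arm clear and the wedge in place at about 15 s; no verdict came back.

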